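Close the laundry tin with its double lid and lift off the measuring cap

TASK

Put the double lid - the white inner lid with the orange measuring cap nested over it - back on the open laundry tin in one piece, lowering it without a drop until the inner lid is fully home in the neck. Then lift the orange cap off by itself, leaving the inner lid shut and undisturbed, and finish while still holding the cap steady in the gripper, a good hand's breadth above the inner lid and touching nothing else. Leave the tin and everything else on the shelf standing where it is.

Things in the scene. Friction and masses are not known exactly. Their poses are not given: they have to be found in the camera images.
- tin: Round aluminium laundry tin with a blue band, loose, upright, about 0.9 kg: 104 mm diameter up to 104 mm height, shoulder sloping in to the foot of the neck at 122 mm, then a straight open neck, 56 mm outside and 50 mm bore, with its rim at 150 mm; bore 25 mm deep. Origin: centre of the underside; z up along its axis.
- tin_mouth (a point): Centre of the tin's mouth, level with the rim of the neck, 150 mm above the tin's origin.
- inner_lid: White inner lid, loose, 100 g, standing on its plug under the cap. Heights from its origin (centre of the plug's foot, z up): plug 0-22 mm, 45 mm diameter, tapered to 38 at the foot, 2.5 mm play in the neck; ribbed grip ring 22-36 mm, 66 mm diameter; boss and knob up to 64 mm, hidden in the cap. Home: ring's underside on the tin's rim, origin 22 mm below the mouth. No clips.
- inner_lid_ring (a point): Centre of the inner lid's grip ring at half its thickness, 29 mm above the inner lid's origin. Gripped here, the inner lid carries the cap, which just rides on the ring.
- outer_cap: Orange measuring cap (outer lid), loose, 40 g: upside-down cup, 54 mm outside diameter, 42 mm tall, 2.5 mm wall, closed on top. Stands mouth down on the grip ring (36 mm above the inner lid's origin), over the boss with 3 mm play, not clipped. Origin: centre of its open lower rim; z up through the closed top.
- toilet_brush: Bystander: yellow toilet brush standing in its yellow cup, 110 mm wide at most, 368 mm tall. Origin: centre of the underside.
- spray_bottle: Bystander: black plastic spray bottle with red twist nozzle, 76 mm diameter, 237 mm tall, head reaching 82 mm out along its -x. Origin: centre of the underside.
- peg_jar: Bystander: wooden jar full of clothes pegs, 100 mm diameter, about 110 mm tall with the pegs. Origin: centre of the underside.
- aluminium_cup: Bystander: aluminium mug, 76 mm diameter, 82 mm tall, handle on its +y. Origin: centre of the underside.
- detergent_jug: Bystander: closed green detergent jug with blue cap, 90 x 150 mm, 243 mm tall. Origin: centre of the underside.
- scrub_brush: Bystander: wooden scrubbing brush lying on its bristles, 50 x 125 mm, 40 mm tall. Origin: centre of the underside.

How it is judged:
By the outcome, as a careful person would: the job done as asked, in the order asked, and still so for the second after the job is handed in, while the arm keeps its last pose, push and grip.
It also fails if it takes over 46 s, if anything falls off the work surface, if the arm or the gripper's body presses on something with over 40 N, if the wrist force passes 120 N, or if a joint passes its speed limit or range.

ROBOT

A 6-joint arm with a two-finger parallel gripper is mounted at the origin on the work surface. World frame = base frame: x ahead of the robot, y to its left, z up, the work surface at z = 0. Lengths are in m, angles in rad, forces in N, time in s.
With the tool pointing down it reaches from about 0.375 to 0.9 m from the base axis. Payload 3.1 kg.
Tool frame: the origin (TCP) lies midway between the tips of the shut fingers; the grasp point (between the pads) lies robot.grip_depth behind it (robot.grip_depth is the distance from the TCP to the grasp point, in m); z points along the fingers, y is the line along which they close (so a half turn about z gives the same grasp; the last joint's range is limited). The gripper opens to 87 mm and grips with 3 to 60 N. Pads are 19 mm wide; open, the fingers measure 117 mm over their backs; the gripper's body (75 mm by 190 mm) begins 51 mm behind the grasp point.
Start: joints at [0.96, 0.527, 1.433, -0, 1.181, -0.178], TCP at [0.262, 0.567, 0.223] pointing down, gripper open.
Joint ranges: [-3.08, 3.08], [-0.75, 2.2], [0.22, 2.44], [-1.43, 4.57], [0, 2.65], [-2.85, 2.85]. Speed limits (rad/s): [2.79, 2.79, 3.14, 3.14, 3.14, 3.14].

INTERFACE

Orientations are given as a unit quaternion [x, y, z, w].
In Python, from rig import robot, optics, monitor gives the robot as it stands (robot), with the cameras (optics) and the readings (monitor).
- The arm moves only by the tool hand_motion, called after "Request:" as name(argument=value, ...), one argument or row to a line, values as JSON. Schema: {"type":"object","properties":{"ticks":{"type":"array","items":{"type":"object","properties":{"x":{"type":"number"},"y":{"type":"number"},"z":{"type":"number"},"twist":{"type":"number"}},"additionalProperties":false},"minItems":1,"maxItems":20},"finger_gap":{"type":"number"},"force":{"type":"number"},"only":{"type":"string"},"quiet":{"type":"boolean"},"lines":{"type":"string"}},"required":["ticks"],"additionalProperties":false}. ticks is a list of rows, 1 to 20 of them, each an object with the fields x, y, z (the shift in m), twist (a turn about the tool's z in rad); a field left out counts as zero; each row shifts and turns the commanded pose from where the row before left it, along the tool's axes as they then stand; what a row does not reach is not made up. A row lasts 1/12 s, in which the tool goes at most 0.0417 m and 0.125 rad, less where a joint would pass 70% of its speed; a pose out of reach is approached as far as the arm can. finger_gap is the finger opening in m, set as the call begins (left out keeps the last). The fingers move at their own pace and stop on an object; force is the grip in N (left out, the last holds). Time passes only in rows, so rows that do not move let the fingers close. The tool returns the time, the measured TCP pose, the force, the opening and the grip force at its end. only (a regular expression) keeps the lines of the reply that match it, lines (a string "A,B") keeps lines A to B, and quiet returns only ok. Input that does not fit is refused with a message, and nothing moves.
- monitor.get_obs(): the state, without advancing time (a new reading comes with each control period).
- optics.camera(name): name is "scene" or "top"; returns a dict with "img" (420x560x3 uint8, red, green, blue), "fx", "fy", "cx", "cy" (pixels), "k1" (the pictures are not rectified: a ray, as slopes to the right and down, at radius r is drawn at 1 + k1 r^2 times it, then the intrinsics apply), "xyz" and "attitude" of the camera in the world. Camera axes: x right, y down, z forward; pixel columns grow to the right and rows downward; lengths in m; the calibration is good to about 2 mm. A picture is of the moment at which its call begins. There is no depth.
- robot.hand_in(): hands the job in; it is judged then, once.
The state is a dict: "time": time; "q": joint angles; "joint_velocities": joint speeds; "joint_torque": joint torques, N m; "position": TCP position; "tool_rot": TCP orientation; "ft_force": force on the tool from outside, world axes, zero at the start; "moment": the same for the moment, N m; "grip_width": finger opening in m; "grip_force": force on a finger pad.
Only numpy, scipy, OpenCV 4.12 (cv2) and the standard library are available. Lean on these libraries where they do the work, as an engineer would, in place of code of your own. Each camera call takes 0.05 s, during which the arm holds its last target. There are 200 camera calls.

## Working session

There is one attempt and no reset: what is moved stays moved. The work goes in short steps, Python scripts to look and compute and a tool call to move; the robot and the scene stay as the last step left them, time stands still between calls to the robot, and variables do not carry over. Pictures are saved under pics/ and viewed, at most 10 in all, crops included, and the job is handed in when it is done.

```bash
ls; mkdir -p pics; python3 - <<'E'
from rig import robot, optics, monitor
import cv2
print(robot.grip_depth, monitor.get_obs())
for n in("scene","top"):
    c=optics.camera(n); cv2.imwrite(f"pics/{n}0.png",c["img"][:,:,::-1]); print(n,{k:v for k,v in c.items() if k!="img"})
E
```

```text
pics
rig.py
0.0187 {'time': 0.0, 'q': array([ 9.59532933e-01,  5.28460118e-01,  1.43391721e+00, -5.19105221e-06,
        1.18136787e+00, -1.78466516e-01]), 'joint_velocities': array([-0.00074937,  0.00081006, -0.0001157 , -0.00079738,  0.00134017,
       -0.00018878]), 'joint_torque': array([ 2.01700765e-03, -4.40038991e+01, -1.76599270e+01,  6.34443923e-02,
        5.81768516e-02, -1.54191043e-04]), 'position': array([0.26166003, 0.56678283, 0.2215706 ]), 'tool_rot': array([ 2.14712371e-01,  9.76676732e-01, -9.94375122e-04, -4.11808919e-04]), 'ft_force': array([0.62155405, 0.27064791, 0.67940067]), 'moment': array([0.00047789, 0.00310007, 0.02702827]), 'grip_force': 0.0, 'grip_width': 0.08705905040241728}
scene {'fx': 545.6491431725724, 'fy': 545.6491431725724, 'cx': 280.8523704137279, 'cy': 208.54089226827355, 'k1': 0.01453333662982765, 'xyz': array([1.29581036, 0.72179486, 0.88436935]), 'attitude': array([ 0.32080165,  0.83440665, -0.41456475, -0.17025837])}
top {'fx': 440.5146999879124, 'fy': 440.5146999879124, 'cx': 275.40724115493487, 'cy': 210.04611016611216, 'k1': -0.060937934327319754, 'xyz': array([ 0.48471464, -0.02294854,  1.27978568]), 'attitude': array([ 0.71194079, -0.70079507,  0.02304669, -0.03867082])}
```

View pics/scene0.png

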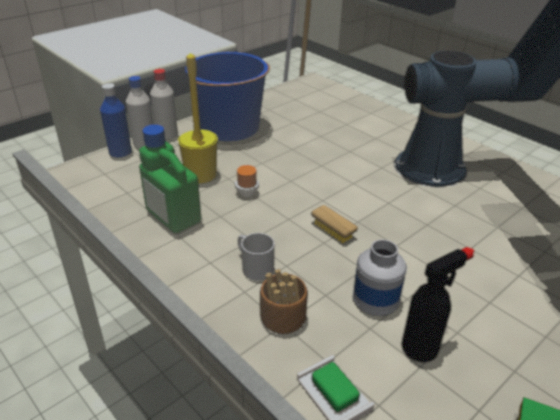

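View pics/top0.png

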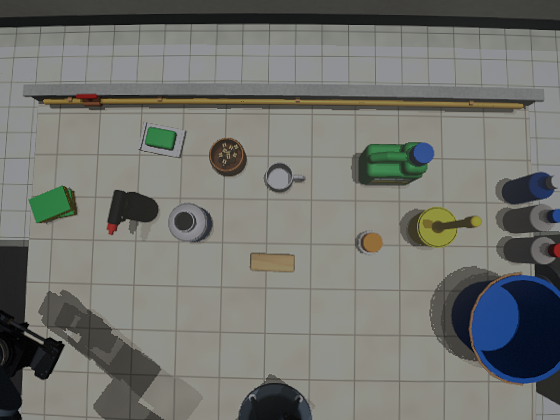

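The scene view shows the orange cap at about (247,178) and the tin neck at (384,252). In the top view the cap is at (371,242) and the neck at (185,221). Next I'll measure them.

```bash
cat > h.py <<'E'
import numpy as np, cv2
from scipy.spatial.transform import Rotation as R
def ray(c,u,v):
    K=np.array([[c["fx"],0,c["cx"]],[0,c["fy"],c["cy"]],[0,0,1]])
    p=cv2.undistortPoints(np.array([[[u,v]]],float),K,np.array([c["k1"],0,0,0,0]))[0,0]
    return R.from_quat(c["attitude"]).apply([p[0],p[1],1])
def plane(c,u,v,z):
    d=ray(c,u,v); return c["xyz"]+d*(z-c["xyz"][2])/d[2]
def proj(c,p):
    q=R.from_quat(c["attitude"]).inv().apply(np.array(p)-c["xyz"]); a=q[:2]/q[2]
    a=a*(1+c["k1"]*(a@a)); return a*c["fx"]+[c["cx"],c["cy"]]
def tri(c1,p1,c2,p2):
    A=[];b=[]
    M=np.zeros((3,3));v=np.zeros(3);
    for c,p in((c1,p1),(c2,p2)):
        d=ray(c,*p);d/=np.linalg.norm(d);P=np.eye(3)-np.outer(d,d);M+=P;v+=P@c["xyz"]
    return np.linalg.solve(M,v)
def orange(c):
    h=cv2.cvtColor(c["img"],cv2.COLOR_RGB2HSV)
    return cv2.inRange(h,(4,150,90),(16,255,255))
def blobs(m,amin=60):
    n,l,s,ce=cv2.connectedComponentsWithStats(m)
    return [(s[i].tolist(),ce[i].round(1).tolist()) for i in range(1,n) if s[i,4]>=amin]
E
python3 - <<'E'
from rig import robot, optics, monitor
from h import *
s=optics.camera("scene");t=optics.camera("top")
for n,c in(("s",s),("t",t)):
    print(n,blobs(orange(c)))
a=cv2.resize(s["img"][225:325,335:495],None,fx=4,fy=4,interpolation=cv2.INTER_CUBIC)
b=cv2.resize(t["img"][180:270,140:240],None,fx=4,fy=4,interpolation=cv2.INTER_CUBIC)
d=cv2.resize(t["img"][215:270,340:400],None,fx=4,fy=4,interpolation=cv2.INTER_CUBIC)
e=cv2.resize(s["img"][155:205,220:275],None,fx=4,fy=4,interpolation=cv2.INTER_CUBIC)
o=np.zeros((600,800,3),np.uint8); o[:360,:400]=b; o[:220,410:650]=d; o[:200,655:800]=e[:,:145]; 
o[225:225+200,410:630]=e; o[440:600,0:320]=cv2.resize(a,(256,160)).repeat(1,0)[:, :256] if 0 else cv2.resize(a,(320,160)); 
cv2.imwrite("pics/crop1.png",o[:,:,::-1])
E
```

```text
s [([238, 166, 17, 10, 135], [246.1, 170.5])]
t []
```

View pics/crop1.png

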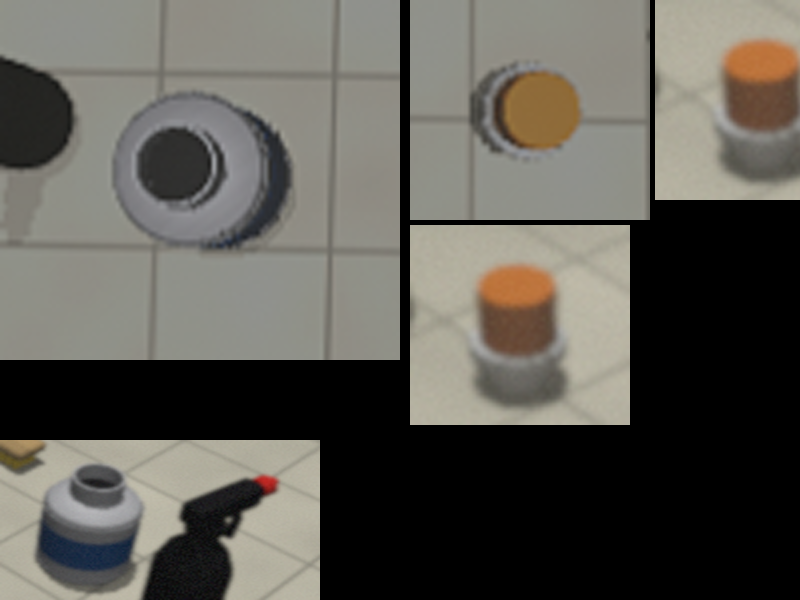

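The crops show clean outlines. The cap's top face is at about (372.7,242.5) in the top view and (246.7,170.5) in the scene view. The tin's dark bore is at about (183.5,220.8) in the top view. I'll refine these with masks and triangulate.

```bash
cat > m.py <<'E'
from h import *
def darkbore(c,u,v,r):
    g=cv2.GaussianBlur(cv2.cvtColor(c["img"],cv2.COLOR_RGB2GRAY),(3,3),0)
    m=np.zeros_like(g); cv2.circle(m,(u,v),r,255,-1)
    return cv2.bitwise_and(m,cv2.inRange(g,0,85))
def capt(c):
    h=cv2.cvtColor(c["img"],cv2.COLOR_RGB2HSV); m=cv2.inRange(h,(5,120,100),(22,255,255)); return m
E
python3 - <<'E'
from rig import robot, optics, monitor
from m import *
s=optics.camera("scene");t=optics.camera("top")
print("cap t",[b for b in blobs(capt(t)) if 350<b[1][0]<390])
h=cv2.cvtColor(t["img"],cv2.COLOR_RGB2HSV);print(h[242,372],h[242,364])
h=cv2.cvtColor(s["img"],cv2.COLOR_RGB2HSV);print(h[171,246],h[182,246])
print("cap s",[b for b in blobs(orange(s)) if 230<b[1][0]<260])
print("bore t",blobs(darkbore(t,184,221,14)))
print("neck s gray",cv2.cvtColor(s["img"],cv2.COLOR_RGB2GRAY)[236:264,384].tolist(), cv2.cvtColor(s["img"],cv2.COLOR_RGB2GRAY)[248,366:402].tolist())
pc=plane(t,372.4,242.5,.078);print("cap plane",pc, "tri",tri(t,(372.4,242.5),s,(246.3,170.5)),"scene plane",plane(s,246.3,170.5,.078))
pn=plane(t,183.5,220.8,.15);print("neck",pn,"reproj s",proj(s,pn))
for p in ([0,0],):pass
for n,u,v in(("jug",390,165),("tbrush",436,227),("mug",279,178),("peg",227,156),("scrub",272,262),("spray",138,207)):print(n,plane(t,u,v,.06).round(3))
E
```

```text
cap t [([300, 100, 112, 2, 130], [358.5, 100.3]), ([363, 233, 19, 19, 289], [372.1, 242.1])]
[ 18 151 142] [ 18 151 147]
[ 13 172 190] [ 12 120 100]
cap s [([238, 166, 17, 10, 137], [246.1, 170.5])]
bore t [([175, 212, 21, 19, 290], [184.1, 220.9])]
neck s gray [167, 164, 155, 147, 123, 95, 84, 82, 84, 82, 81, 78, 73, 55, 36, 32, 32, 32, 50, 93, 116, 108, 85, 82, 82, 82, 81, 81] [174, 170, 164, 157, 138, 136, 130, 106, 85, 74, 72, 70, 71, 69, 72, 69, 70, 70, 73, 73, 75, 78, 76, 75, 75, 74, 66, 66, 69, 85, 124, 152, 166, 167, 165, 162]
cap plane [ 0.50509767 -0.26060396  0.078     ] tri [ 0.50397098 -0.26040545  0.07272117] scene plane [ 0.50816564 -0.2525258   0.078     ]
neck [0.55195816 0.24030502 0.15      ] reproj s [381.69831683 246.34196315]
jug [ 0.723 -0.314  0.06 ]
tbrush [ 0.551 -0.441  0.06 ]
mug [ 0.681 -0.004  0.06 ]
peg [0.742 0.144 0.06 ]
scrub [0.448 0.012 0.06 ]
spray [0.594 0.392 0.06 ]
```

Request:
hand_motion(
  ticks=[
    {"twist":0.1138},
    {"twist":0.1138},
    {"twist":0.1138},
    {"twist":0.1138},
    {"twist":0.1138},
    {"twist":0.1138},
    {"twist":0.1138},
    {"twist":0.1138},
    {"twist":0.1138},
    {"twist":0.1138},
    {},
  ],
  finger_gap=0.087,
)

```text
time: 1.22
position: [0.2621, 0.5673, 0.2225]
tool_rot: [0.708, 0.706, -0.0, 0.0]
ft_force: [0.4, -0.7, -1.0]
grip_width: 0.0872
grip_force: 0.0
```

Request:
hand_motion(
  ticks=[
    {"x":-0.038,"y":0.011},
    {"x":-0.038,"y":0.011},
    {"x":-0.038,"y":0.011},
    {"x":-0.038,"y":0.011},
    {"x":-0.038,"y":0.011},
    {"x":-0.038,"y":0.011},
    {"x":-0.038,"y":0.011},
    {"x":-0.038,"y":0.011},
    {"x":-0.038,"y":0.011},
    {"x":-0.038,"y":0.011},
    {"x":-0.038,"y":0.011},
    {"x":-0.038,"y":0.011},
    {"x":-0.038,"y":0.011},
    {"x":-0.038,"y":0.011},
    {"x":-0.038,"y":0.011},
    {"x":-0.038,"y":0.011},
    {"x":-0.038,"y":0.011},
    {"x":-0.038,"y":0.011},
    {},
    {},
  ],
)

```text
time: 2.88
position: [0.4608, -0.1189, 0.2226]
tool_rot: [0.708, 0.707, 0.0, 0.0]
ft_force: [-0.6, 1.2, -0.1]
grip_width: 0.0869
grip_force: 0.0
```

```bash
python3 - <<'E'
from rig import robot, optics, monitor
from m import *
o=monitor.get_obs();print(o["q"].round(3),R.from_quat(o["tool_rot"]).as_matrix().round(3).tolist())
s=optics.camera("scene");t=optics.camera("top")
p=o["position"];M=R.from_quat(o["tool_rot"]).as_matrix()
for n,c in(("s",s),("t",t)):
    print(n,"tcp",proj(c,p).round(1),"tips",proj(c,p+M[:,1]*.0435).round(1),proj(c,p-M[:,1]*.0435).round(1),"base",proj(c,[0,0,0]))
    cv2.imwrite(f"pics/{n}2.png",c["img"][:,:,::-1])
S=cv2.imread("pics/s2.png");u,v=proj(s,p).astype(int)
cv2.imwrite("pics/s2c.png",cv2.resize(S[max(0,v-60):v+60,max(0,u-80):u+80],None,fx=5,fy=5)); print(max(0,u-80),max(0,v-60))
E
```

```text
[-0.488  0.328  1.796  0.     1.017 -0.486] [[0.002, 1.0, 0.001], [1.0, -0.002, -0.0], [-0.0, 0.001, -1.0]]
s tcp [294.6 136.4] tips [281.6 142.2] [307.2 130.9] base [428.592156   166.65022911]
t tcp [325.  259.4] tips [325.1 241.1] [324.8 277.7] base [274.11395381 419.36760177]
214 76
```

View pics/s2c.png

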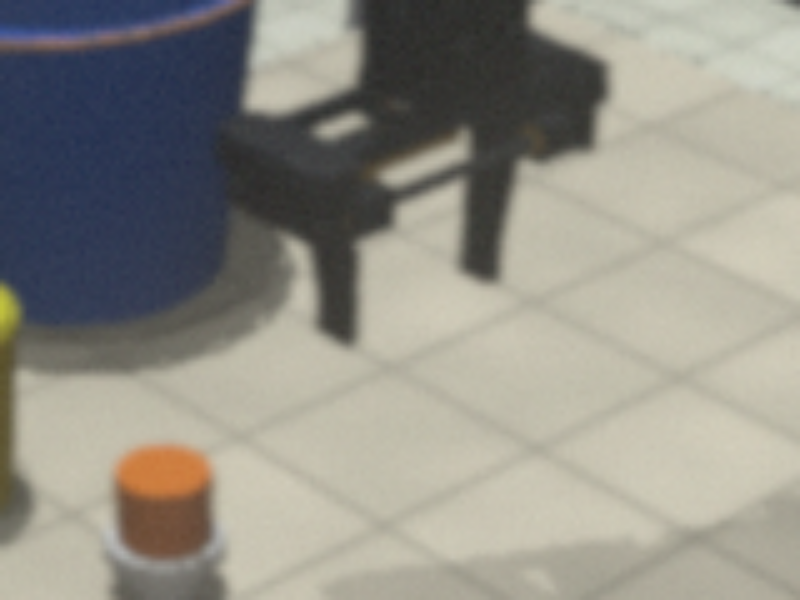

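The scene view shows finger tips about 2 px right of where they project, the same bias as the neck. So the top camera is the trustworthy one. Next I'll move over the lid.

Request:
hand_motion(
  ticks=[
    {"x":-0.035,"y":0.0112},
    {"x":-0.035,"y":0.0112},
    {"x":-0.035,"y":0.0112},
    {"x":-0.035,"y":0.0112},
    {"z":0.03},
    {"z":0.03},
    {"z":0.03},
    {"z":0.02},
    {},
    {},
  ],
)

```text
time: 3.82
position: [0.5043, -0.2545, 0.1119]
tool_rot: [0.706, 0.708, -0.0, -0.002]
ft_force: [0.5, -0.5, 0.2]
grip_width: 0.0871
grip_force: 0.0
```

```bash
python3 - <<'E'
from rig import robot, optics, monitor
from m import *
o=monitor.get_obs();p=o["position"];M=R.from_quat(o["tool_rot"]).as_matrix()
s=optics.camera("scene");cv2.imwrite("pics/s3.png",s["img"][:,:,::-1])
for k in(.0435,.051,.0585):print(k,proj(s,p+M[:,1]*k).round(1),proj(s,p-M[:,1]*k).round(1))
print(p,"cap top reproj of top estimate",proj(s,[.5051,-.2606,.078]),"seen",blobs(orange(s)))
cv2.imwrite("pics/s3c.png",cv2.resize(s["img"][105:205,190:310,::-1],None,fx=6,fy=6))
E
```

```text
0.0435 [234.  164.8] [258.9 153.5]
0.051 [231.8 165.8] [261.  152.6]
0.0585 [229.6 166.8] [263.1 151.6]
[ 0.50428692 -0.25447474  0.11191846] cap top reproj of top estimate [245.27366494 168.88785668] seen []
```

View pics/s3c.png

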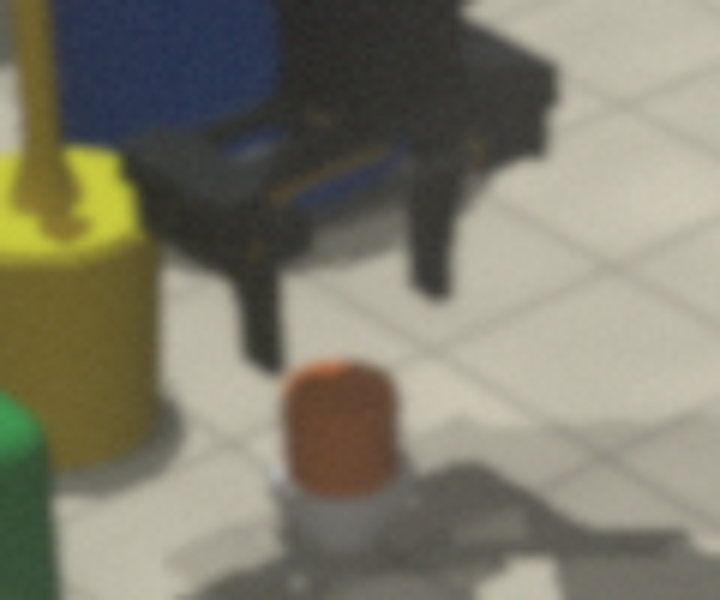

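The left tip is at (233.8,166.3) and the right tip at (262,153.8), a bias of about +1.5 px. With that taken off, the cap agrees with the top-view estimate (0.505,-0.2605). I'll descend in two steps.

Request:
hand_motion(
  ticks=[
    {"x":-0.003,"z":0.02},
    {"z":0.02},
    {"z":0.02},
    {"z":0.015},
    {"z":0.01},
    {},
    {},
    {},
  ],
)

```text
time: 4.53
position: [0.506, -0.2602, 0.0291]
tool_rot: [0.707, 0.707, 0.0, 0.001]
ft_force: [0.5, -0.1, -0.3]
grip_width: 0.0868
grip_force: 0.0
```

Request:
hand_motion(
  ticks=[
    {"z":0.008},
    {"z":0.0085},
    {},
    {},
  ],
)

```text
time: 4.87
position: [0.5044, -0.2593, 0.0105]
tool_rot: [0.707, 0.707, -0.0, -0.001]
ft_force: [-0.4, 0.5, -0.2]
grip_width: 0.087
grip_force: 0.0
```

Request:
hand_motion(
  ticks=[
    {},
    {},
    {},
    {},
    {},
    {},
    {},
    {},
    {},
    {},
  ],
  finger_gap=0.05,
  force=20,
)

```text
time: 5.7
position: [0.5052, -0.2598, 0.0112]
tool_rot: [0.707, 0.707, 0.0, 0.0]
ft_force: [1.4, 0.4, 1.9]
grip_width: 0.0654
grip_force: 20.0
```

Request:
hand_motion(
  ticks=[
    {"z":-0.004},
    {"z":-0.01},
    {"z":-0.02},
    {"z":-0.025},
    {"z":-0.025},
    {"z":-0.025},
    {"z":-0.025},
    {"z":-0.025},
    {"z":-0.021},
    {"z":-0.01},
    {},
    {},
  ],
  force=25,
)

```text
time: 6.7
position: [0.5045, -0.2594, 0.2011]
tool_rot: [0.707, 0.707, -0.0, -0.0]
ft_force: [-0.1, 0.1, -1.3]
grip_width: 0.0652
grip_force: 25.0
```

```bash
cat > n.py <<'E'
from h import *
import sys
def edges(img,u,v,r0,r1,sign,angs):
    g=cv2.cvtColor(img,cv2.COLOR_BGR2GRAY).astype(np.float32);pts=[]
    rr=np.arange(r0,r1,.1)
    for a in np.deg2rad(angs):
        x=(u+rr*np.cos(a)).astype(np.float32);y=(v+rr*np.sin(a)).astype(np.float32)
        l=cv2.remap(g,x[None],y[None],cv2.INTER_LINEAR)[0]; d=np.gradient(cv2.GaussianBlur(l[None],(0,0),6)[0])*sign
        i=d.argmax(); pts.append((x[i],y[i]))
    return np.array(pts,np.float32)
E
python3 - <<'E'
from rig import robot, optics, monitor
from n import *
t=optics.camera("top");s=optics.camera("scene")
T=cv2.imread("pics/top0.png");S=cv2.imread("pics/scene0.png")
e=edges(T,183.7,220.8,6,13,1,range(0,360,12));print("bore top ellipse",cv2.fitEllipse(e))
el=edges(T,183.7,220.8,6,13,1,range(90,271,10));print("left half",cv2.minEnclosingCircle(el))
hull=cv2.cvtColor(T,cv2.COLOR_BGR2HSV)[:,:,1]
G=cv2.merge([hull]*3)
e=edges(G,372.5,242.4,6,13,-1,range(0,360,12));print("cap top",cv2.fitEllipse(e))
e=edges(S,384,248,5,16,1,range(180,361,12));print("scene neck upper arc",cv2.boundingRect(e),e[[0,4,7,8,11,15]].tolist())
print("cap now top",[b for b in blobs(cv2.inRange(cv2.cvtColor(t["img"],cv2.COLOR_RGB2HSV),(5,110,60),(22,255,255))) if b[0][2]<60])
for d in(0,):
  from scipy.optimize import least_squares
E
```

```text
bore top ellipse ((183.9649200439453, 220.8556671142578), (18.433486938476562, 21.343833923339844), 95.22077941894531)
left half ((181.6336669921875, 220.54998779296875), 9.282987594604492)
cap top ((371.5808410644531, 242.20257568359375), (19.672304153442383, 21.068370819091797), 85.48543548583984)
scene neck upper arc (372, 239, 24, 10) [[373.0, 248.0], [377.3086853027344, 240.5685577392578], [383.1742248535156, 240.14328002929688], [384.8257751464844, 240.14328002929688], [389.7545166015625, 241.60894775390625], [395.8999938964844, 248.0]]
cap now top [([210, 138, 33, 33, 132], [227.1, 156.7]), ([469, 283, 42, 100, 186], [480.4, 336.7])]
```

Request:
hand_motion(
  ticks=[
    {"x":0.015,"y":0.0015},
    {"x":0.03,"y":0.003},
    {"x":0.035,"y":0.0033},
    {"x":0.035,"y":0.0033},
    {"x":0.035,"y":0.0033},
    {"x":0.035,"y":0.0033},
    {"x":0.035,"y":0.0033},
    {"x":0.035,"y":0.0033},
    {"x":0.035,"y":0.0033},
    {"x":0.035,"y":0.0033},
    {"x":0.035,"y":0.0033},
    {"x":0.035,"y":0.0033},
    {"x":0.035,"y":0.0033},
    {"x":0.035,"y":0.003},
    {"x":0.035,"y":0.0027},
    {"x":0.022},
    {"x":0.015},
    {},
    {},
  ],
)

```text
time: 8.38
position: [0.5501, 0.2776, 0.1998]
tool_rot: [0.706, 0.708, -0.001, -0.0]
ft_force: [-0.3, 0.5, -1.3]
grip_width: 0.0653
grip_force: 25.0
```

Request:
hand_motion(
  ticks=[
    {"z":0.01},
    {"z":0.01},
    {"z":0.007},
    {},
    {},
  ],
)

```text
time: 8.8
position: [0.551, 0.2763, 0.1729]
tool_rot: [0.708, 0.707, -0.001, -0.001]
ft_force: [0.1, -0.7, -1.1]
grip_width: 0.065
grip_force: 25.0
```

```bash
python3 - <<'E'
from rig import robot, optics, monitor
from h import *
s=optics.camera("scene");t=optics.camera("top")
cv2.imwrite("pics/t5.png",t["img"][:,:,::-1])
cv2.imwrite("pics/s5c.png",cv2.resize(s["img"][205:325,320:460,::-1],None,fx=5,fy=5,interpolation=cv2.INTER_CUBIC))
E
```

```text
(no output)
```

View pics/s5c.png

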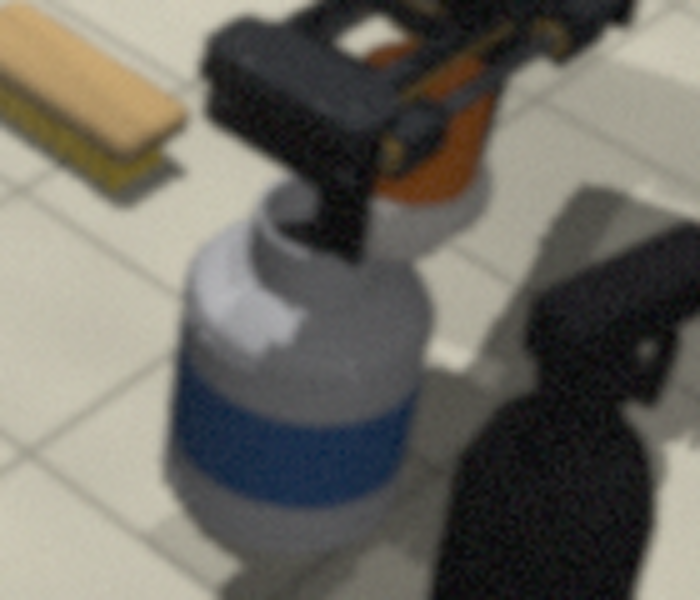

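The scene crop shows the lid about 35 mm too far in +y because I miscounted the rows. Nothing was touched. I'll move it back.

Request:
hand_motion(
  ticks=[
    {"x":-0.01},
    {"x":-0.015},
    {"x":-0.01},
    {},
    {},
  ],
)

```text
time: 9.32
position: [0.5516, 0.2412, 0.1743]
tool_rot: [0.708, 0.706, 0.0, -0.0]
ft_force: [0.4, 0.4, -1.6]
grip_width: 0.065
grip_force: 25.0
```

```bash
python3 - <<'E'
from rig import robot, optics, monitor
from h import *
o=monitor.get_obs();p=o["position"];print(p)
s=optics.camera("scene");t=optics.camera("top")
# lid foot centre and mouth reprojected
print("foot",proj(s,p-[0,0,.0112]),"mouth",proj(s,[.5525,.241,.15]))
cv2.imwrite("pics/s6c.png",cv2.resize(s["img"][205:275,335:425,::-1],None,fx=8,fy=8,interpolation=cv2.INTER_CUBIC))
E
```

```text
[0.55159149 0.24122046 0.17433577]
foot [382.98407333 241.62321895] mouth [381.79582539 246.62039788]
```

View pics/s6c.png

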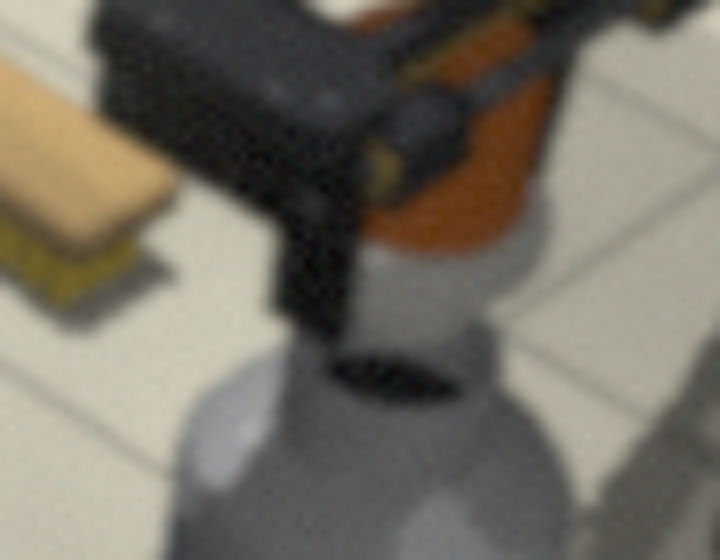

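Crop pixels: the neck spans x=290 to 497 and the ring's right edge is at 548. I'll compare these with the projected silhouettes.

```bash
python3 - <<'E'
from rig import robot, optics, monitor
from h import *
s=optics.camera("scene");p=monitor.get_obs()["position"]
def ext(x,y,z,r):
    P=np.array([proj(s,[x+r*np.cos(a),y+r*np.sin(a),z]) for a in np.linspace(0,6.28,180)]);return P.min(0).round(2),P.max(0).round(2)
print("neck",ext(.5525,.241,.147,.028),ext(.5525,.241,.15,.025))
f=p[2]-.0112
print("ring",ext(*p[:2],f+.029,.033),"foot",ext(*p[:2],f,.019),"plugtop",ext(*p[:2],f+.02,.0225),"cap rim",ext(*p[:2],f+.036,.027))
print("du per mm x,y",proj(s,p+[.001,0,0])-proj(s,p),proj(s,p+[0,.001,0])-proj(s,p))
k=lambda u,v:((u+.5)/8-.5+335,(v+.5)/8-.5+205)
print("seen neck",k(290,0)[0],k(497,0)[0],"ring R",k(548,0)[0],"cap rim bottom",k(440,255),"rim near-low edge of bore",k(395,405), "cap right at rim", k(528,215))
E
```

```text
neck (array([367.99, 239.02]), array([395.31, 256.78])) (array([369.61, 238.84]), array([394.04, 254.68]))
ring (array([368.89, 220.9 ]), array([401.91, 241.54])) foot (array([374.13, 236.03]), array([392.84, 248.03])) plugtop (array([373.58, 227.47]), array([395.98, 241.59])) cap rim (array([372.28, 220.01]), array([399.4 , 236.86]))
du per mm x,y [-0.3103087   0.20772229] [0.38642563 0.23638364]
seen neck 370.8125 396.6875 ring R 403.0625 cap rim bottom (389.5625, 236.4375) rim near-low edge of bore (383.9375, 255.1875) cap right at rim (400.5625, 231.4375)
```

Request:
hand_motion(
  ticks=[
    {"x":0.001,"y":0.0005,"z":0.004},
    {"z":0.004},
    {"z":0.004},
    {"z":0.004},
    {"z":0.003},
    {"z":0.002},
    {},
    {},
  ],
)

```text
time: 10.13
position: [0.5519, 0.2434, 0.1529]
tool_rot: [0.707, 0.707, -0.0, -0.0]
ft_force: [-0.2, 0.9, -1.0]
grip_width: 0.0651
grip_force: 25.0
```

```bash
python3 -c "
from rig import robot, optics, monitor
o=monitor.get_obs();print(o['ft_force'],o['moment'],o['position'])"
```

```text
[-0.16829464  0.92756238 -1.04580175] [-0.07415466  0.12313145 -0.04812039] [0.55185933 0.24337891 0.15286643]
```

Request:
hand_motion(
  ticks=[
    {"z":0.002},
    {"z":0.002},
    {"z":0.002},
    {"z":0.002},
    {},
    {},
  ],
)

```text
time: 10.63
position: [0.5518, 0.2433, 0.1449]
tool_rot: [0.707, 0.707, -0.0, -0.0]
ft_force: [0.1, 0.1, -0.2]
grip_width: 0.0656
grip_force: 25.0
```

Request:
hand_motion(
  ticks=[
    {"z":0.0015},
    {"z":0.0015},
    {},
    {},
  ],
)

```text
time: 10.97
position: [0.5518, 0.2433, 0.1419]
tool_rot: [0.707, 0.707, -0.0, -0.0]
ft_force: [-0.7, -0.5, -1.7]
grip_width: 0.0652
grip_force: 25.0
```

Request:
hand_motion(
  ticks=[
    {"z":0.001},
    {"z":0.001},
    {},
    {},
  ],
)

```text
time: 11.3
position: [0.5518, 0.2433, 0.14]
tool_rot: [0.707, 0.707, -0.0, -0.0]
ft_force: [1.1, -0.6, -1.8]
grip_width: 0.0656
grip_force: 25.0
```

Request:
hand_motion(
  ticks=[
    {"z":0.0007},
    {},
    {},
    {},
  ],
)

```text
time: 11.63
position: [0.5519, 0.2434, 0.1394]
tool_rot: [0.707, 0.707, 0.0, 0.0]
ft_force: [0.2, -0.7, -1.3]
grip_width: 0.065
grip_force: 25.0
```

Request:
hand_motion(
  ticks=[
    {"z":0.0007},
    {},
    {},
    {},
  ],
)

```text
time: 11.97
position: [0.552, 0.2434, 0.1392]
tool_rot: [0.707, 0.707, 0.0, 0.0]
ft_force: [-1.9, -0.2, 4.5]
grip_width: 0.0649
grip_force: 25.0
```

Request:
hand_motion(
  ticks=[
    {"z":0.0007},
    {},
    {},
    {},
  ],
)

```text
time: 12.3
position: [0.552, 0.2434, 0.1392]
tool_rot: [0.707, 0.707, 0.0, 0.0]
ft_force: [-2.0, -0.8, 8.2]
grip_width: 0.0657
grip_force: 25.0
```

Contact came at the expected home height (0.139), with force rising. Now I'll ease off and release.

Request:
hand_motion(
  ticks=[
    {"z":-0.0005},
    {},
  ],
  force=6,
)

```text
time: 12.47
position: [0.552, 0.2434, 0.1391]
tool_rot: [0.707, 0.707, 0.0, 0.0]
ft_force: [-2.4, -0.6, 5.8]
grip_width: 0.0659
grip_force: 6.0
```

Request:
hand_motion(
  ticks=[
    {},
    {},
    {},
    {},
    {},
    {},
  ],
  finger_gap=0.087,
)

```text
time: 12.97
position: [0.5519, 0.2433, 0.1382]
tool_rot: [0.707, 0.707, -0.0, -0.0]
ft_force: [-0.8, 0.0, -0.2]
grip_width: 0.0863
grip_force: 0.0
```

```bash
python3 - <<'E'
from rig import robot, optics, monitor
from h import *
s=optics.camera("scene")
cv2.imwrite("pics/s7c.png",cv2.resize(s["img"][205:275,335:425,::-1],None,fx=8,fy=8,interpolation=cv2.INTER_CUBIC))
E
```

```text
(no output)
```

View pics/s7c.png

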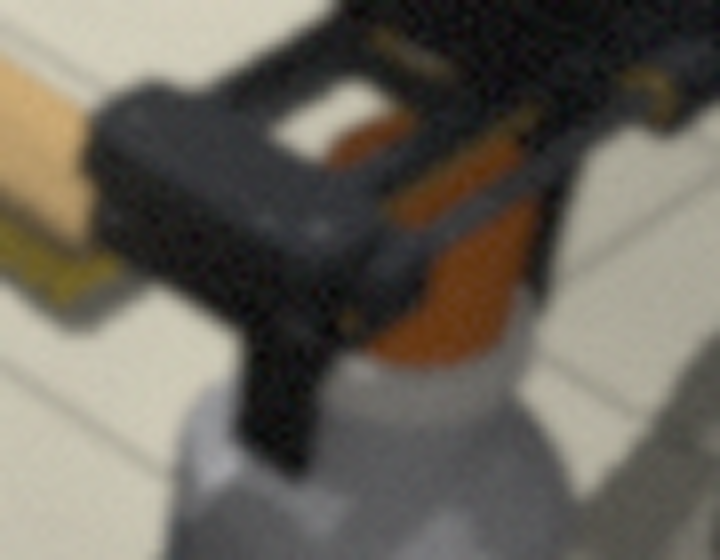

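The inner lid is seated with its ring on the neck and the cap still on it. Now I'll rise to the cap and grip it.

Request:
hand_motion(
  ticks=[
    {"z":-0.01},
    {"z":-0.01},
    {"z":-0.008},
    {"z":-0.005},
    {},
    {},
  ],
)

```text
time: 13.52
position: [0.5522, 0.2434, 0.1723]
tool_rot: [0.707, 0.707, 0.001, 0.0]
ft_force: [0.2, 0.1, -0.4]
grip_width: 0.0868
grip_force: 0.0
```

Request:
hand_motion(
  ticks=[
    {},
    {},
    {},
    {},
    {},
    {},
    {},
    {},
    {},
    {},
    {},
    {},
  ],
  finger_gap=0.045,
  force=12,
)

```text
time: 14.52
position: [0.5519, 0.2434, 0.1714]
tool_rot: [0.707, 0.707, -0.0, -0.0]
ft_force: [0.1, 0.2, -1.4]
grip_width: 0.0538
grip_force: 12.0
```

Request:
hand_motion(
  ticks=[
    {"z":-0.002},
    {"z":-0.003},
    {"z":-0.004},
    {"z":-0.005},
    {"z":-0.006},
    {"z":-0.008},
    {"z":-0.01},
    {"z":-0.012},
    {"z":-0.015},
    {"z":-0.02},
    {"z":-0.02},
    {"z":-0.02},
    {"z":-0.015},
    {"z":-0.01},
    {"z":-0.005},
    {},
    {},
    {},
    {},
    {},
  ],
)

```text
time: 16.18
position: [0.5515, 0.2433, 0.3254]
tool_rot: [0.707, 0.707, -0.001, -0.001]
ft_force: [1.0, -0.1, -0.7]
grip_width: 0.0536
grip_force: 12.0
```

```bash
python3 - <<'E'
from rig import robot, optics, monitor
from h import *
s=optics.camera("scene")
cv2.imwrite("pics/s8c.png",cv2.resize(s["img"][150:330,300:500,::-1],None,fx=3.3,fy=3.3,interpolation=cv2.INTER_CUBIC))
E
```

```text
(no output)
```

View pics/s8c.png

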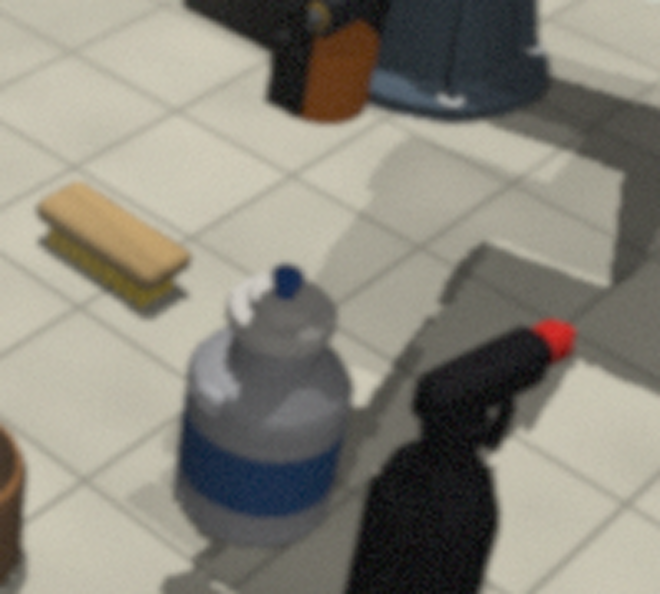

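The crop shows the inner lid seated level on the tin, with its blue knob at about (287,280). The cap is held in the gripper about 155 mm above the ring, clear of everything else. I'll hand it in.

```bash
python3 -c "
from rig import robot, optics, monitor
print(robot.hand_in())"
```

```text
the job is handed in; nothing more can be done
None
```

The double lid went on in one piece and the inner lid is fully seated; the orange cap is off and held steady about 15 cm above it, touching nothing else, and the job was handed in at about 16 s with no verdict returned.

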